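# Fit the label holder behind the rack's lip and hold it home

### The job

Label the vial rack: take the label holder with the blue tab out of its stand and slide it down into the channel behind the lip along the rack's front, with its label facing outward, away from the vials. Press it fully home against the sprung strip in the channel, and finish while your fingers still hold it pressed fully home, since the spring lifts it if you let go. Leave the orange label holder, the vials and the other things where they stand.

Things in the scene. Friction and masses are not known exactly. Their poses are not given: they have to be found in the camera images.
- blue_grip (a point): label holder: an upright plate 5 thick (its x) x 60 wide (its y) x 40 tall, with a grip tab (blue) 10 thick x 26 wide x 32 tall standing centred on its top edge (60 g). The paper label (band blue) is on its -x face, the back (+x face) is black. Point: centre of the tab, 56 mm above the plate's lower edge; holder's axes: x from label to back, y along the width, z up.
- blue_foot (a point): centre of the lower edge of the blue holder, 56 mm below blue_grip, same axes
- blue_end (a point): middle of the +y end of the blue holder's plate (30 mm along +y from its centre, 20 mm above its lower edge). With the label facing outward (away from the vials), this end lies towards the rack's +y.
- blue_holder: the blue label holder as a whole; origin at blue_foot, same axes
- orange_grip (a point): label holder: an upright plate 5 thick (its x) x 60 wide (its y) x 40 tall, with a grip tab (orange) 10 thick x 26 wide x 32 tall standing centred on its top edge (60 g). The paper label (band orange) is on its -x face, the back (+x face) is black. Same build and axes as the blue one; this point is the centre of its tab. To be left alone.
- stand_1: grey storage stand fixed to the table that holds the blue holder upright in a slot (6.5 mm wide, 16 mm deep, its floor 8 mm above the table): walls 24 mm tall; base 65 x 92 mm reaching farther out, with a white stripe, on the side to which the label faces (-x). Origin under the slot's centre, axes as the holder's in it; the stand may be turned either way about the vertical.
- rack: white vial rack fixed to the table, 68 x 110 x 38 mm, with a grey label channel along its front and three vials in its top, which reach 26 mm above it, 54 mm behind the slot. Origin under the centre of the white block; x points from its front to its back, y along its front, z up.
- slot (a point): middle of the channel's slot at its hard floor, 8 mm above the table, 44.5 mm in front of the rack's origin; the rack's axes. Slot 9 mm wide (x), 66 long (y); the lip stands 16 mm above this floor, plus an outward flare of 5 mm; the rear side is bevelled from 22 to 30 mm (rack top); mouth about 21 mm wide. Holder home: lower edge at this height, tab's centre 56 mm above it.
- spring_strip (a joint): yellow sprung strip, 28 mm long, in the middle of the slot; it stands 6 mm above the hard floor at 0 and goes down 6 mm (0.006, holder bottomed on the hard floor on both sides of it); it pushes up with 3 N at 0, growing to 9 N at 0.006, and lifts the holder again when it is let go.
- stand_2: grey storage stand fixed to the table that holds the orange holder upright in a slot (6.5 mm wide, 16 mm deep, its floor 8 mm above the table): walls 24 mm tall; base 65 x 92 mm reaching farther out, with a white stripe, on the side to which the label faces (-x). Origin under the slot's centre, axes as the holder's in it; the stand may be turned either way about the vertical.
- sample_1: black-capped vial, 23 mm wide, 46 mm tall, standing in a rack hole; origin under its centre; a bystander
- sample_2: white-capped vial, 23 mm wide, 46 mm tall, standing in a rack hole; origin under its centre; a bystander
- sample_3: black-capped vial, 23 mm wide, 46 mm tall, standing in a rack hole; origin under its centre; a bystander
- beaker: small glass beaker, 46 mm wide, 58 mm tall; origin under its centre; a bystander
- brown_bottle: amber glass bottle, 46 mm wide, 106 mm tall; origin under its centre; a bystander
- dropper_bottle: white dropper bottle with green top, 31 mm wide, 95 mm tall; origin under its centre; a bystander

How it is judged:
On the way:
1. the blue label holder is lifted clear out of its stand in the fingers (height (world z) of blue_foot above 0.035 m and contact force between the fingers and blue_holder above 1 N), for 0.2 s.
At the end, for the whole second after the job is handed in: Blue holder upright and square in the channel (foot within 6 mm of the slot's middle and 2 mm of its hard floor, 0.12 rad), label outward, sprung strip down more than 4.5 of its 6 mm and the holder bearing on the rack with over 3 N, fingers still on the holder (over 1 N), at rest (value of joint spring_strip above 0.0045 m and contact force between blue_holder and rack above 3 N and contact force between the fingers and blue_holder above 1 N and horizontal distance between blue_foot and slot below 0.006 m and z of blue_foot in the frame of slot below 0.002 m and y of blue_end in the frame of slot above 0.02 m and angle between the x axis of blue_foot and the x axis of rack, either way round below 0.12 rad and angle between blue_foot's own z axis and vertical below 0.12 rad and linear speed of blue_holder below 0.02 m/s); the arm keeps its last pose, push and grip.
It fails at once if the orange label holder is moved by more than 20 mm (distance of orange_grip from where it was at the start of the episode above 0.02 m).
It fails at once if one of the vials in the rack is moved by more than 20 mm (distance of any of sample_1, sample_2, sample_3 from where it was at the start of the episode above 0.02 m).
It fails at once if the beaker, brown bottle or dropper bottle is moved by more than 20 mm (distance of any of beaker, brown_bottle, dropper_bottle from where it was at the start of the episode above 0.02 m).
It also fails if it takes over 38 s, if anything falls off the work surface, if the arm or the gripper's body presses on something with over 40 N, if the wrist force passes 120 N, or if a joint passes its speed limit or range.

### The arm

A 7-joint arm with a two-finger parallel gripper is mounted at the origin on the work surface; the furniture and walls round the work are solid. World frame = base frame: x ahead of the robot, y to its left, z up, the work surface at z = 0. Lengths are in m, angles in rad, forces in N, time in s.
With the tool pointing down it reaches from about 0.4 to 0.875 m from the base axis. Payload 19.3 kg.
Tool frame: the origin (TCP) lies midway between the tips of the shut fingers; the grasp point (between the pads) lies 19 mm behind it; z points along the fingers, y is the line along which they close (so a half turn about z gives the same grasp; the last joint's range is limited). The gripper opens to 85 mm and grips with 20 to 120 N. Pads are 22 mm wide; open, the fingers measure 114 mm over their backs; the gripper's body (76 mm by 85 mm) begins 54 mm behind the grasp point. The pads swing forward as they close: fully open they stand 13 mm farther back than shut.
Start: joints at [1.105, 0.521, -0.036, 1.599, 0.021, 1.021, -0.113], TCP at [0.241, -0.577, 0.231] pointing down, gripper open.
Joint ranges: [-2.91, 2.91], [-0.3, 2.13], [-1.5, 1.42], [0.17, 2.43], [-1.26, 4.41], [0.16, 1.93], [-2.52, 2.52]. Speed limits (rad/s): [1.89, 1.89, 2.39, 2.39, 3.01, 3.01, 3.01].

### API

Orientations are given as a unit quaternion [w, x, y, z].
In Python, from workcell import * gives the robot as it stands.
- The arm moves only by the shell command python3 -m jog 'ROWS' [FORCE]. ROWS is JSON, a list of rows, each a list of 5 numbers: the shift along the world's x, y, z in mm, then the turn about the world's z in rad, then the gripper's target within -1 to 1 (shut at 1, half-way at 0, fully open at -1). In form: [[dx, dy, dz, twist, gripper], ...]. A call has 1 to 20 rows; each row shifts and turns the commanded pose from where the row before left it; what a row does not reach is not made up. A row lasts 1/8 s, in which the tool goes at most 62.5 mm and 10.7 degrees, less where a joint would pass 70% of its speed; a pose out of reach is approached as far as the arm can. A call is refused whole if a number of a shift passes 62.5 or a number of a turn 0.188, either way. A call with a gripper value outside its range is refused whole. The fingers move at their own pace and stop on an object; FORCE is the grip in N (left out, the last holds). Time passes only in rows, so rows that do not move let the fingers close. It gives the time, the measured TCP pose, the force, the opening and the grip force at its end, in the units of the state.
- get_obs(): the state, without advancing time (a new reading comes with each control period).
- get_image(name): name is "scene" or "side" or "wrist"; returns (picture, depth): 480x640x3 uint8, blue, green, red; 480x640 float32, m along the optical axis (not along the pixel's ray), 0 where there is no reading.
- camera_params(name): a dict with "K" (3x3 intrinsics, pixels), "extrinsics" (4x4, takes a point from camera to world coordinates). Camera axes: x right, y down, z forward; pixel columns grow to the right and rows downward; lengths in m; the calibration is good to about 2 mm. A picture is of the moment at which its call begins: read the wrist's pose just before it. camera_params takes no time and is no camera call; for the wrist camera it gives the pose at the moment of the call.
- close_job(): hands the job in; it is judged then, once.
The state is a dict: "time": time; "joints": joint angles; "joint_vel": joint speeds; "effort": joint torques, N m; "position": TCP position; "eef_rot": TCP orientation; "contact_force": force on the tool from outside, world axes, zero at the start; "ft_torque": the same for the moment, N m; "width": opening from 0.0 (shut) to 1.0 (fully open); "grip_force": force on a finger pad.
Only numpy, scipy, OpenCV 4.12 (cv2) and the standard library are available. Lean on these libraries where they do the work, as an engineer would, in place of code of your own. Each camera call takes 0.05 s, during which the arm holds its last target. There are 200 camera calls.

## Working session

There is one attempt and no reset: what is moved stays moved. The work goes in short steps, Python scripts to look and compute and a shell command to move; the robot and the scene stay as the last step left them, time stands still between calls to the robot, and variables do not carry over. Pictures are saved under pics/ and viewed, at most 10 in all, crops included, and the job is handed in when it is done.

```bash
mkdir -p pics; python3 - <<'E'
from workcell import *
import cv2,numpy as np
o=get_obs();print({k:np.round(o[k],3).tolist() for k in o})
for n in("scene","side"):
    p,d=get_image(n);cv2.imwrite(f"pics/{n}0.png",p);np.save(f"{n}0.npy",d)
    c=camera_params(n);np.savez(f"{n}_c.npz",K=c["K"],E=c["extrinsics"]);print(np.round(c["extrinsics"],3).tolist())
E
```

```text
{'time': 0.0, 'joints': [1.105, 0.522, -0.036, 1.6, 0.021, 1.021, -0.113], 'joint_vel': [0.0, 0.001, 0.001, -0.0, 0.0, 0.001, -0.001], 'effort': [-0.004, -92.712, 1.978, -36.994, 0.018, 0.008, -0.0], 'position': [0.241, -0.576, 0.231], 'eef_rot': [-0.001, 0.98, 0.197, -0.0], 'contact_force': [-0.33, -0.183, -0.515], 'ft_torque': [0.004, 0.022, 0.015], 'grip_force': 0.0, 'width': 1.001}
[[-0.294, 0.574, -0.765, 1.393], [0.956, 0.159, -0.248, 0.274], [-0.02, -0.803, -0.595, 0.752], [0.0, 0.0, 0.0, 1.0]]
[[0.722, -0.535, 0.438, 0.173], [-0.692, -0.555, 0.462, -0.378], [-0.004, -0.637, -0.771, 0.723], [0.0, 0.0, 0.0, 1.0]]
```

View pics/scene0.png

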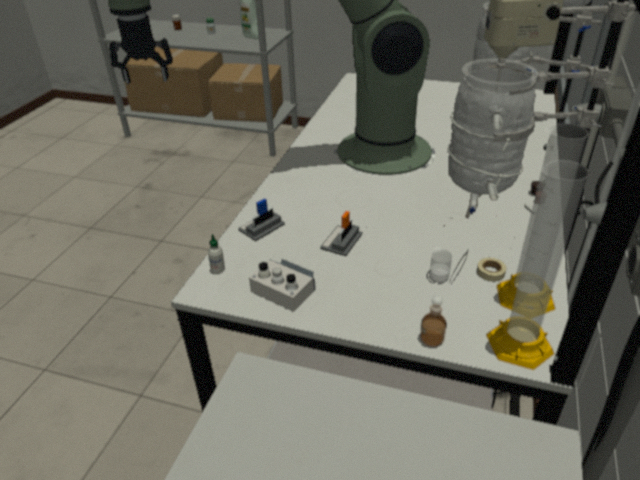

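View pics/side0.png

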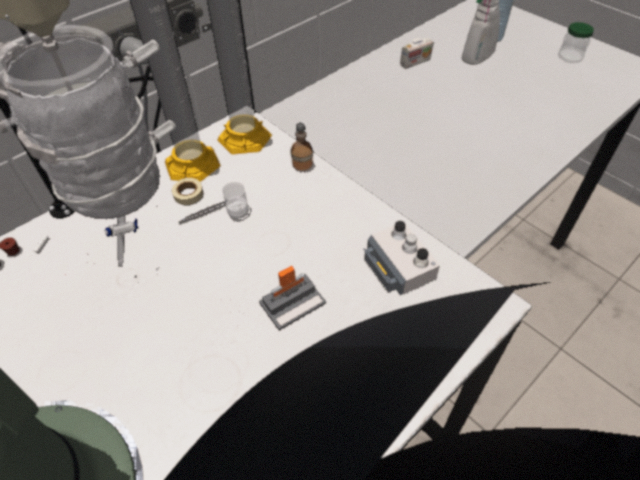

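The scene view shows the blue tab at (262,207), the orange tab at (346,219) and the rack near (283,283), with its slot on the robot's side. In the side view the arm hides the blue holder; the rack channel is at (380,265).

```bash
cat > h.py <<'E'
import numpy as np,cv2
def pts(d,K,E,m):
    v,u=np.nonzero(m&(d>0));z=d[v,u]
    P=np.c_[(u-K[0,2])/K[0,0]*z,(v-K[1,2])/K[1,1]*z,z]
    return P@E[:3,:3].T+E[:3,3],u,v
E
python3 - <<'E'
from h import *
from workcell import *
c=np.load("scene_c.npz");d=np.load("scene0.npy");p=cv2.imread("pics/scene0.png")
h=cv2.cvtColor(p,cv2.COLOR_BGR2HSV)
roi=np.zeros(d.shape,bool);roi[190:310,200:380]=1
for n,a,b in(("blue",100,130),("orange",5,18)):
    m=roi&(h[...,0]>=a)&(h[...,0]<=b)&(h[...,1]>150)&(h[...,2]>70)
    P,u,v=pts(d,c["K"],c["E"],m);print(n,len(P),np.median(P,0).round(3),P.min(0).round(3),P.max(0).round(3))
for u,v in((264,268),(277,272),(291,280),(252,280),(291,303),(313,285),(215,245),(262,225),(242,232),(282,222)):
    m=np.zeros(d.shape,bool);m[v-1:v+2,u-1:u+2]=1
    print(u,v,np.median(pts(d,c["K"],c["E"],m)[0],0).round(3))
w=camera_params("wrist");o=get_obs();print(np.round(w["extrinsics"],3).tolist(),np.round(w["K"],1).tolist())
p,dd=get_image("wrist");cv2.imwrite("pics/w0.png",p)
E
```

```text
blue 51 [ 0.456 -0.184  0.074] [ 0.446 -0.192  0.053] [ 0.47  -0.18   0.081]
orange 89 [0.458 0.014 0.07 ] [0.439 0.007 0.049] [0.469 0.017 0.082]
264 268 [ 0.649 -0.1    0.06 ]
277 272 [ 0.656 -0.07   0.063]
291 280 [ 0.67  -0.035  0.062]
252 280 [ 0.663 -0.124  0.036]
291 303 [ 0.69  -0.031  0.021]
313 285 [ 0.625 -0.007  0.018]
215 245 [ 0.621 -0.219  0.072]
262 225 [ 0.468 -0.182  0.025]
242 232 [ 0.482 -0.23   0.005]
282 222 [ 0.424 -0.153  0.008]
[[0.386, -0.887, -0.252, 0.304], [-0.923, -0.371, -0.105, -0.55], [-0.0, 0.273, -0.962, 0.372], [0.0, 0.0, 0.0, 1.0]] [[430.8, 0.0, 324.0], [0.0, 430.8, 231.3], [0.0, 0.0, 1.0]]
```

```bash
python3 -m jog '[[21,38,6,0.182,-1],[21,38,6,0.182,-1],[21,38,6,0.182,-1],[21,38,6,0.182,-1],[21,38,6,0.182,-1],[21,38,6,0.182,-1],[21,38,6,0.182,-1],[21,38,6,0.182,-1],[21,38,6,0.182,-1],[21,38,6,0.182,-1],[0,0,0,0,-1],[0,0,0,0,-1]]' 40
python3 - <<'E'
from h import *
from workcell import *
o=get_obs();w=camera_params("wrist");p,d=get_image("wrist");cv2.imwrite("pics/w1.png",p);np.savez("w1.npz",d=d,K=w["K"],E=w["extrinsics"])
print(np.round(o["joints"],2))
E
```

```text
time: 1.65
position: [0.4505, -0.1972, 0.291]
eef_rot: [-0.0, 0.447, 0.894, -0.0]
contact_force: [-0.6, -0.1, 1.0]
width: 0.999
grip_force: 0.0
[ 0.77  0.29 -0.59  1.84  0.18  1.07  0.76]
```

View pics/w1.png

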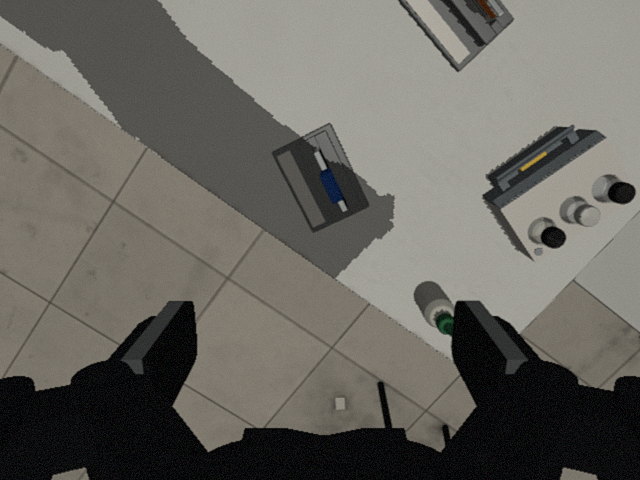

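The wrist view shows the blue holder at (331,185) with the stand's white stripe on its left (label to image left). The rack is at (560,190), its slot with the yellow strip at (533,160). The vials are behind it and the dropper bottle is at (440,310).

```bash
cat >> h.py <<'E'
def rect(P):
    (c,(a,b),t)=cv2.minAreaRect((P[:,:2]*1000).astype(np.float32))
    return np.round(c,1),round(a,1),round(b,1),round(t,1)
def measure(p,d,K,E):
    h=cv2.cvtColor(p,cv2.COLOR_BGR2HSV);A=np.ones(d.shape,bool);A[300:]=0
    X=np.zeros(d.shape+(3,));Q,u,v=pts(d,K,E,d>0);X[v,u]=Q
    H,S,V=cv2.split(h);near=np.hypot(X[...,0]-.457,X[...,1]+.187)<.08
    def rep(n,m):
        m=cv2.morphologyEx((m&A).astype(np.uint8),cv2.MORPH_OPEN,np.ones((2,2)))>0
        P=X[m]
        if len(P)>8: print(n,len(P),rect(P),"z",np.percentile(P[:,2],[5,50,95]).round(4),"mean",P.mean(0).round(4))
    rep("tab",(H>105)&(H<130)&(S>130)&near)
    rep("tabtop",near&(X[...,2]>.07))
    rep("plate",near&(X[...,2]>.040)&(X[...,2]<.056))
    rep("walls",near&(X[...,2]>.018)&(X[...,2]<.030))
    rep("stand",near&(X[...,2]>.004))
    R=(np.hypot(X[...,0]-.65,X[...,1]+.065)<.1)
    rep("racktop",R&(X[...,2]>.033)&(X[...,2]<.042))
    rep("lip",R&(X[...,2]>.018)&(X[...,2]<.028))
    rep("rackall",R&(X[...,2]>.006)&(X[...,2]<.042)&(X[...,1]>-.2))
    rep("yellow",R&(H>18)&(H<35)&(S>130))
    return X
E
python3 - <<'E'
from h import *
w=np.load("w1.npz");p=cv2.imread("pics/w1.png");X=measure(p,w["d"],w["K"],w["E"])
def bgr(u,v):return u,v,p[v,u].tolist(),X[v,u].round(4)
for q in((320,160),(342,206),(331,185),(533,160),(485,196),(602,135),(530,258),(545,140),(520,155)):print(*bgr(*q))
E
```

```text
tab 429 (array([ 456.6, -191.5]), 10.6, 38.0, 60.7) z [0.0606 0.0782 0.0796] mean [ 0.4509 -0.1878  0.076 ]
tabtop 394 (array([ 457. , -192.1]), 11.8, 38.8, 56.9) z [0.0638 0.0784 0.0796] mean [ 0.4522 -0.1887  0.076 ]
plate 211 (array([243.4, -99.5]), 9.8, 525.7, 66.7) z [0.0334 0.0464 0.0535] mean [ 0.446  -0.1857  0.0453]
walls 2057 (array([251.9, -97.1]), 33.4, 538.8, 65.4) z [0.0187 0.0225 0.024 ] mean [ 0.4476 -0.1857  0.0223]
stand 5937 (array([251.9, -97.6]), 65.3, 537.4, 62.9) z [0.0053 0.0083 0.0777] mean [ 0.4437 -0.1944  0.0189]
racktop 6560 (array([359.8,  -5.6]), 131.9, 707.5, 78.5) z [0.0344 0.0366 0.0385] mean [ 0.6318 -0.0692  0.0358]
lip 1091 (array([340.6, -10.7]), 114.4, 671.9, 78.5) z [0.0075 0.0236 0.0293] mean [ 0.5998 -0.0653  0.0232]
rackall 10089 (array([359.8,  -5.6]), 131.9, 707.5, 78.5) z [0.0113 0.0359 0.0381] mean [ 0.6212 -0.0679  0.0314]
yellow 115 (array([601.8, -58.4]), 29.8, 5.3, 73.6) z [0.0075 0.0122 0.0136] mean [ 0.6014 -0.0596  0.0115]
320 160 [146, 149, 144] [ 0.4318 -0.1791  0.0452]
342 206 [136, 139, 140] [ 0.4728 -0.2004  0.0465]
331 185 [69, 38, 22] [ 0.4493 -0.1868  0.0791]
533 160 [59, 147, 178] [ 0.5978 -0.0591  0.0143]
485 196 [40, 40, 37] [ 0.5885 -0.1122  0.0055]
602 135 [72, 70, 67] [ 0.6228 -0.0094  0.0341]
530 258 [72, 77, 76] [ 0.6579 -0.1331  0.0272]
545 140 [34, 39, 36] [ 0.5955 -0.0375  0.0099]
520 155 [32, 32, 28] [ 0.5884 -0.0613  0.0049]
```

```bash
sed -i 's/P=X\[m\]/P=X[m\&(d>0)]/' h.py; python3 - <<'E'
from h import *
w=np.load("w1.npz");p=cv2.imread("pics/w1.png");X=measure(p,w["d"],w["K"],w["E"])
n=np.hypot(X[...,0]-.457,X[...,1]+.187)<.06
def pca(n,m):
    Q=X[m][:,:2];c=np.median(Q,0);k=np.hypot(*(Q-c).T)<.08;Q=Q[k];u,s,vt=np.linalg.svd(Q-Q.mean(0),full_matrices=False)
    print(n,len(Q),Q.mean(0).round(4),"axis deg",np.degrees(np.arctan2(vt[0,1],vt[0,0])).round(1),(s/len(Q)**.5).round(4))
pca("plate",n&(X[...,2]>.042)&(X[...,2]<.055)); pca("top",n&(X[...,2]>.0765))
E
```

```text
tab 429 (array([ 456.6, -191.5]), 10.6, 38.0, 60.7) z [0.0606 0.0782 0.0796] mean [ 0.4509 -0.1878  0.076 ]
tabtop 394 (array([ 457. , -192.1]), 11.8, 38.8, 56.9) z [0.0638 0.0784 0.0796] mean [ 0.4522 -0.1887  0.076 ]
plate 210 (array([ 455. , -190.2]), 5.8, 65.7, 62.4) z [0.0341 0.0464 0.0535] mean [ 0.4481 -0.1865  0.0455]
walls 2044 (array([ 455.4, -190.5]), 30.3, 90.4, 63.1) z [0.0202 0.0225 0.024 ] mean [ 0.4505 -0.1869  0.0224]
stand 5906 (array([ 449.2, -198.5]), 65.3, 94.2, 62.9) z [0.0053 0.0084 0.0778] mean [ 0.4461 -0.1954  0.019 ]
racktop 6531 (array([655.4, -65.2]), 129.8, 95.6, 73.7) z [0.0346 0.0366 0.0385] mean [ 0.6346 -0.0695  0.0359]
lip 1085 (array([607.4, -81.1]), 65.7, 131.0, 17.8) z [0.0093 0.0236 0.0293] mean [ 0.6032 -0.0657  0.0233]
rackall 10045 (array([645.1, -62.3]), 129.7, 117.2, 73.9) z [0.0118 0.0359 0.0381] mean [ 0.6239 -0.0682  0.0315]
yellow 115 (array([601.8, -58.4]), 29.8, 5.3, 73.6) z [0.0075 0.0122 0.0136] mean [ 0.6014 -0.0596  0.0115]
plate 221 [ 0.447  -0.1862] axis deg -27.0 [0.0217 0.0019]
top 48580 [ 0.4525 -0.1821] axis deg 34.0 [0.0365 0.0064]
```

```bash
python3 -m jog '[[2,3,-40,0.152,-1],[2,2,-40,0.152,-1],[1,2,-40,0.152,-1],[0,0,-40,0,-1],[0,0,-20,0,-1],[0,0,0,0,-1],[0,0,0,0,-1]]' 60
python3 - <<'E'
from h import *
from workcell import *
w=camera_params("wrist");p,d=get_image("wrist");cv2.imwrite("pics/w2.png",p);np.savez("w2.npz",d=d,K=w["K"],E=w["extrinsics"])
measure(p,d,w["K"],np.array(w["extrinsics"]));print(np.round(get_obs()["joints"],2))
E
```

```text
time: 2.58
position: [0.4561, -0.1902, 0.112]
eef_rot: [0.0, 0.233, 0.972, -0.0]
contact_force: [0.4, 0.0, 0.4]
width: 0.998
grip_force: 0.0
tab 1568 (array([ 462.3, -193.4]), 10.9, 51.4, 63.4) z [0.0576 0.0782 0.0794] mean [ 0.4487 -0.1872  0.0751]
tabtop 1408 (array([ 462.6, -193.3]), 11.9, 51.7, 62.2) z [0.0455 0.0783 0.0795] mean [ 0.4513 -0.1882  0.0751]
plate 558 (array([ 456.4, -189.9]), 9.4, 71.4, 65.7) z [0.0224 0.0464 0.0552] mean [ 0.4382 -0.1816  0.0453]
walls 5701 (array([ 457.1, -190.5]), 31.8, 95.8, 63.5) z [0.021  0.0225 0.0238] mean [ 0.4464 -0.1855  0.0227]
stand 16512 (array([ 450.7, -198.8]), 66.0, 99.7, 62.9) z [0.0056 0.0083 0.0782] mean [ 0.4422 -0.1943  0.0203]
[ 0.71  0.55 -0.57  2.02  0.45  0.7   0.95]
```

View pics/w2.png

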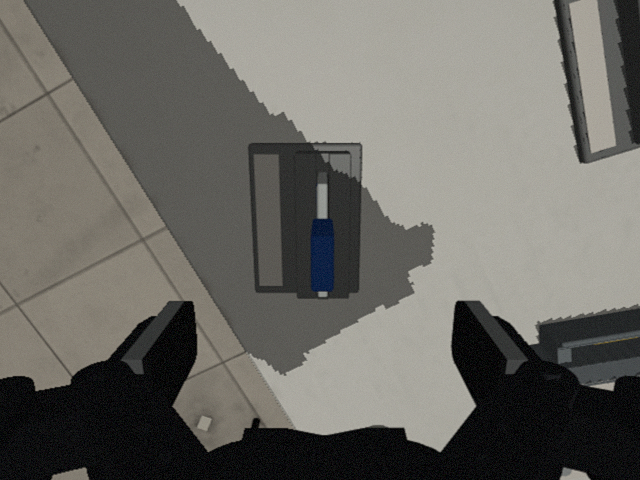

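The tab is at (322,255), centred between the fingers (about column 324) and square to them. Next I descend and grip.

```bash
python3 -m jog '[[0,0,-30,0,-1],[0,0,-25,0,-1],[0,0,-8,0,-1],[0,0,0,0,0.5],[0,0,0,0,1],[0,0,0,0,1],[0,0,0,0,1],[0,0,0,0,1],[0,0,0,0,1],[0,0,0,0,1]]' 80
```

```text
time: 3.88
position: [0.456, -0.19, 0.0488]
eef_rot: [0.0, 0.233, 0.972, -0.0]
contact_force: [-2.0, -1.2, 9.0]
width: 0.107
grip_force: 78.2
```

```bash
python3 -m jog '[[0,0,10,0,1],[0,0,30,0,1],[0,0,40,0,1],[0,0,20,0,1],[10,19,0,-0.173,1],[10,19,0,-0.173,1],[10,19,0,-0.173,1],[10,19,0,-0.173,1],[10,19,0,-0.173,1],[10,19,0,-0.173,1],[10,19,0,-0.173,1],[8,18,0,-0.171,1],[0,0,0,0,1],[0,0,0,0,1]]'
python3 - <<'E'
from h import *
from workcell import *
w=camera_params("wrist");p,d=get_image("wrist");cv2.imwrite("pics/w3.png",p);np.savez("w3.npz",d=d,K=w["K"],E=w["extrinsics"])
measure(p,d,w["K"],np.array(w["extrinsics"]));print(np.round(get_obs()["joints"],2))
E
```

```text
time: 5.62
position: [0.5336, -0.0391, 0.1485]
eef_rot: [-0.0, 0.798, 0.602, -0.0]
contact_force: [0.3, -0.7, -1.2]
width: 0.101
grip_force: 78.3
racktop 14000 (array([650.8, -76.8]), 114.5, 94.9, 73.8) z [0.0348 0.0366 0.0381] mean [ 0.637  -0.0615  0.0362]
lip 1854 (array([625. , -66.3]), 109.3, 78.5, 73.9) z [0.0123 0.0234 0.0287] mean [ 0.6003 -0.0568  0.0232]
rackall 19795 (array([641.1, -73.6]), 114.7, 115.7, 73.5) z [0.0128 0.0362 0.0378] mean [ 0.6276 -0.0596  0.0326]
yellow 313 (array([600.1, -60.6]), 30.4, 6.8, 73.4) z [0.0063 0.0124 0.0135] mean [ 0.5997 -0.0594  0.0118]
[ 0.16  0.5  -0.27  1.9   0.19  0.76 -0.49]
```

View pics/w3.png

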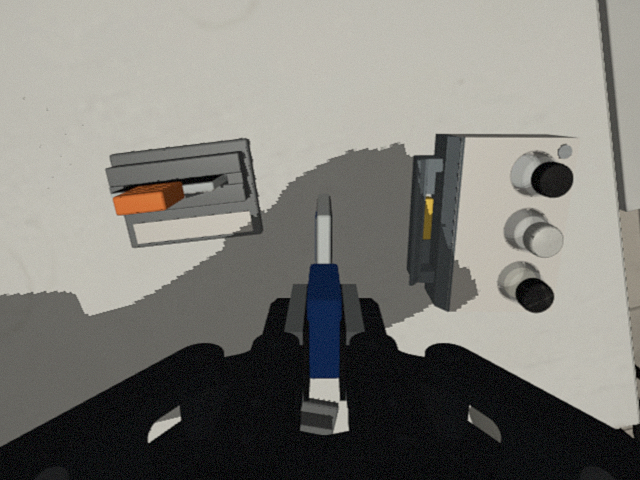

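The held blue holder is at (323,300), with the slot and yellow strip right of it at (427,215). Next I refine the slot and holder positions from this one image.

```bash
python3 - <<'E'
from h import *
w=np.load("w3.npz");p=cv2.imread("pics/w3.png");d=w["d"]
Q,u,v=pts(d,w["K"],w["E"],d>0)
t=np.radians(-16.2);ex=np.array([np.cos(t),np.sin(t)]);ey=np.array([-ex[1],ex[0]])
tcp=np.array([.5336,-.0391]);a=(Q[:,:2]-tcp)@ex*1e3;b=(Q[:,:2]-tcp)@ey*1e3;z=Q[:,2]*1e3
print("tcp-relative frame. profile along rack x, |y - y_strip| band")
for b0,b1 in((-8,2),(16,24)):
  for x in np.arange(50,92,1.5):
    m=(a>=x)&(a<x+1.5)&(b>b0)&(b<b1)&(z<60)
    if m.sum():print(x,m.sum(),np.percentile(z[m],[10,50,90]).round(1),end=' | ')
  print()
top=(z>34)&(z<39.5)&(a>50)&(a<160)&(b<80)
for s in(-25,0,20,40):
  m=top&(abs(b-s)<3);print("front edge at b",s,np.percentile(a[m],.5).round(1),a[m].max().round(1))
m=top&(a>80)&(a<100);print("top b range",b[m].min(),b[m].max())
m=(z>21)&(z<26.5)&(a>50)&(a<75);print("lip b",b[m].min(),b[m].max(),a[m].min(),a[m].max(),np.polyfit(b[m],a[m],1))
h=cv2.cvtColor(p,cv2.COLOR_BGR2HSV)[v,u]
m=(h[:,0]>18)&(h[:,0]<35)&(h[:,1]>130)&(abs(a-68)<12);print("yellow a",a[m].min(),a[m].max(),"b",b[m].min(),b[m].max(),np.polyfit(b[m],a[m],1))
m=(h[:,0]>105)&(h[:,0]<130)&(h[:,1]>130)&(v<390)&(abs(a)<15)
print("tab",m.sum(),"z",np.percentile(z[m],[5,50,95]));zt=np.percentile(z[m],80)
m&=abs(z-zt)<3;print("tab top a",np.percentile(a[m],[1,50,99]),"b",np.percentile(b[m],[1,99]))
m=(abs(a)<8)&(z>120)&(z<160)&(v<270);print("plate top a",np.percentile(a[m],[1,50,99]),"b",np.percentile(b[m],[1,99]),np.median(z[m]), np.polyfit(b[m],a[m],1))
E
```

```text
tcp-relative frame. profile along rack x, |y - y_strip| band
50.0 29 [-2.5 -1.2 -0.7] | 51.5 29 [-2.2 -1.2 -0.4] | 53.0 29 [-2.4 -1.7 -0.6] | 54.5 56 [-2.1 -0.8 28.5] | 56.0 66 [-1.8 27.7 29.5] | 57.5 96 [-1.7  4.2 28.1] | 59.0 35 [ 4.8 26.  26.9] | 60.5 26 [23.3 23.9 24.9] | 62.0 29 [22.1 22.7 23.4] | 63.5 2 [22. 22. 22.] | 65.0 11 [12.3 13.  13.4] | 66.5 33 [11.7 12.3 13.4] | 68.0 32 [11.8 12.3 13. ] | 69.5 32 [12.3 12.7 13.4] | 71.0 13 [11.7 13.4 25.7] | 72.5 168 [ 8.9 20.4 29.7] | 74.0 49 [29.9 31.3 32.2] | 75.5 55 [31.5 33.1 34.3] | 77.0 53 [33.6 35.1 36.2] | 78.5 46 [35.7 36.8 37.8] | 80.0 33 [36.3 36.9 37.8] | 81.5 35 [35.8 36.6 37.3] | 83.0 42 [35.7 36.5 37.3] | 84.5 38 [35.9 36.5 37.4] | 86.0 39 [35.9 36.6 37.4] | 87.5 35 [35.9 36.6 37.4] | 89.0 40 [35.8 36.5 37.4] | 90.5 39 [35.9 36.6 37.6] | 
50.0 22 [-2.1 -1.4 -0.6] | 51.5 24 [-2.4 -1.6 -1. ] | 53.0 27 [-2.1 -1.7 -0.8] | 54.5 49 [-2.1 -0.5 28.6] | 56.0 50 [-1.7 27.8 29.3] | 57.5 86 [-1.6  6.3 28.4] | 59.0 28 [ 0.5 25.9 27. ] | 60.5 19 [23.2 24.3 25. ] | 62.0 25 [21.8 22.5 23.6] | 63.5 6 [21.3 21.7 21.9] | 66.5 11 [6.1 6.8
[... 384 characters left out ...]
0 32 [35.7 36.5 37.3] | 90.5 35 [35.8 36.6 37.3] | 
front edge at b -25 76.6 147.2
front edge at b 0 76.9 146.8
front edge at b 20 76.7 146.9
front edge at b 40 76.6 147.1
top b range -56.308810730916065 54.06676970991577
lip b -56.170033878041615 53.85333162546561 55.5335130931251 73.2764709354869 [1.1696283e-03 6.6377301e+01]
yellow a 63.136295003078644 71.17949694842899 b -17.292582016158747 13.072817003355647 [-6.65906364e-04  6.81773489e+01]
tab 3948 z [155.08833089 177.90734216 196.17715286]
tab top a [-5.22331764 -0.58803487  3.96528838] b [-7.54915919 17.48981988]
plate top a [-4.74812955 -0.70959636  3.4255727 ] b [16.54652424 34.41889998] 145.9330494540959 [-0.00477063 -0.58303563]
```

```bash
python3 -m jog '[[22,-8,0,0,1],[22,-9,0,0,1],[20,-8,0,0,1],[0,0,0,0,1],[0,0,-30,0,1],[0,0,-25,0,1],[0,0,0,0,1],[0,0,0,0,1]]' 100
python3 - <<'E'
from h import *
from workcell import *
w=camera_params("wrist");p,d=get_image("wrist");cv2.imwrite("pics/w4.png",p);np.savez("w4.npz",d=d,K=w["K"],E=w["extrinsics"])
E
```

```text
time: 6.68
position: [0.598, -0.0638, 0.0943]
eef_rot: [0.0, 0.799, 0.601, 0.0]
contact_force: [0.2, 0.1, -0.6]
width: 0.098
grip_force: 100.0
```

View pics/w4.png

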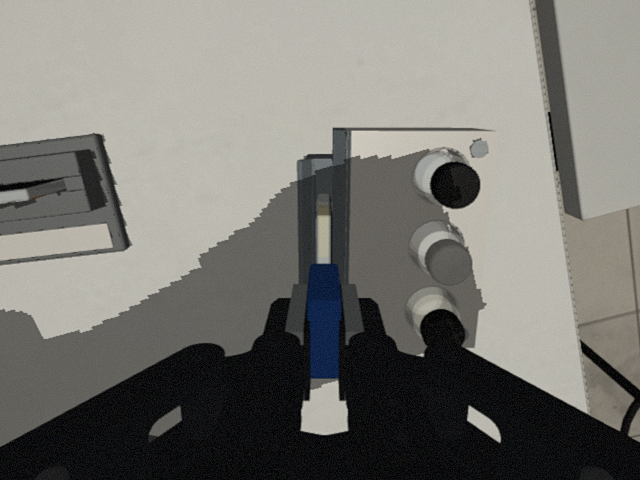

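The plate (column 323) sits over the slot, which spans columns 316 to 333 between the lip and the rear wall. Next I lower it gently.

```bash
python3 -m jog '[[0,0,-12,0,1],[0,0,-10,0,1],[0,0,-6,0,1],[0,0,-4,0,1],[0,0,-2,0,1],[0,0,0,0,1]]'
```

```text
time: 7.48
position: [0.598, -0.0637, 0.0593]
eef_rot: [0.0, 0.799, 0.601, 0.0]
contact_force: [0.1, -1.0, -1.5]
width: 0.101
grip_force: 100.0
```

```bash
python3 -m jog '[[0,0,-4,0,1],[0,0,-3,0,1],[0,0,-2,0,1],[0,0,-1,0,1],[0,0,0,0,1],[0,0,0,0,1]]'
```

```text
time: 8.22
position: [0.5982, -0.0637, 0.0496]
eef_rot: [0.0, 0.799, 0.601, 0.0]
contact_force: [-0.9, 0.5, 7.4]
width: 0.102
grip_force: 101.1
```

```bash
python3 -m jog '[[0,0,-1,0,1],[0,0,-1,0,1],[0,0,0,0,1],[0,0,0,0,1]]'
```

```text
time: 8.72
position: [0.5985, -0.0638, 0.0487]
eef_rot: [0.001, 0.799, 0.601, 0.0]
contact_force: [-6.8, 0.3, 27.7]
width: 0.099
grip_force: 104.5
```

```bash
python3 - <<'E'
from h import *
from workcell import *
w=camera_params("wrist");p,d=get_image("wrist");cv2.imwrite("pics/w5.png",p)
Q,u,v=pts(d,np.array(w["K"]),np.array(w["extrinsics"]),d>0)
o=get_obs();tcp=np.array(o["position"][:2]);print(o["contact_force"],o["position"])
t=np.radians(-16.2);ex=np.array([np.cos(t),np.sin(t)]);ey=np.array([-ex[1],ex[0]])
a=(Q[:,:2]-tcp)@ex*1e3;b=(Q[:,:2]-tcp)@ey*1e3;z=Q[:,2]*1e3
h=cv2.cvtColor(p,cv2.COLOR_BGR2HSV)[v,u]
m=(h[:,0]>105)&(h[:,0]<130)&(h[:,1]>130)&(v<390)&(abs(a)<15)
zt=np.percentile(z[m],50);m&=abs(z-zt)<2;print("tabtop z",zt,"a",np.percentile(a[m],[1,50,99]),"b",np.percentile(b[m],[1,99]))
m=(abs(a)<5)&(z>40)&(z<52)&(b>14)&(b<40);print("plate top z",np.median(z[m]),"a",np.percentile(a[m],[1,50,99]),"b",np.percentile(b[m],[1,99]),np.polyfit(b[m],a[m],1),"z slope",np.polyfit(b[m],z[m],1))
m=(z>33)&(z<39.5)&(a>14)&(a<30)&(abs(b)<80);print("rack top b",b[m].min(),b[m].max(),"z",np.median(z[m]))
E
```

```text
[-6.86003441  0.21732705 27.80657105] [ 0.59847279 -0.06379937  0.04875954]
tabtop z 78.13593579402269 a [-5.27683046 -0.67720374  3.86785854] b [-7.57463106 17.44872877]
plate top z 46.25509180389811 a [-4.11988261 -1.01128159  3.15150165] b [16.5064182  34.38466147] [-0.0051295  -0.80733626] z slope [-0.1507991  49.99978151]
rack top b -24.943918252781646 59.81339653193905 z 36.53341638129834
```

View pics/w5.png

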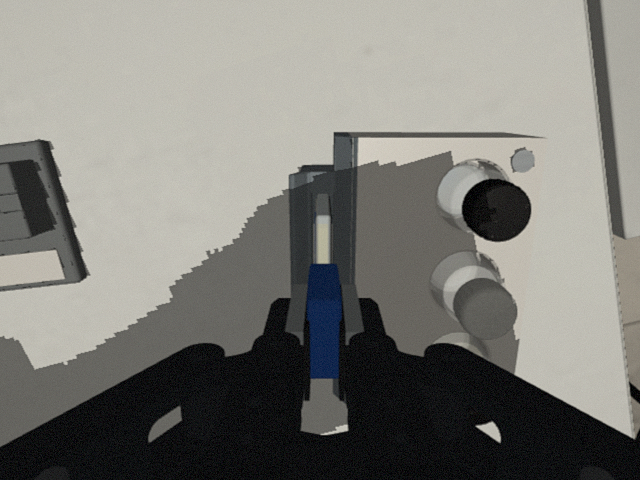

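The tab top is at 78.1 mm, the same as when the holder stood on the stand's 8 mm floor. The holder is centred along the rack and pressed with 28 N, so it is bottomed.

```bash
python3 -c "
from workcell import *
print(close_job())"
```

```text
the job is handed in; nothing more can be done
None
```

The blue label holder sits in the rack's channel with its label outward, pressed fully home at about 28 N with the fingers still gripping it, and the job was handed in after about 9 s; no verdict came back.

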